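# Set the rail to the mark and slide the board pallet home

## Task

Crank the handwheel until the moving rail's orange pointer stands on the red mark of the scale. Then slide the board pallet, flat on the desk and without lifting it, in between the two rails until it rests squarely against the stop; bring it up gently, do not ram it, and leave the pointer on the mark and the other things on the desk where they are.

Things in the scene. Friction and masses are not known exactly. Their poses are not given: they have to be found in the camera images.
- fixture: Board-pallet fixture fixed to the desk. Origin: on the desk, middle of the stop face; x points away from the robot into the stop, y left, z up. The stop is the near face (x=0) of an aluminium cross beam 46 deep, 400 long, 34 high. Two rails 26 high reach from it toward the robot; no floor plate, the pallet slides on the desk. A blue gear box 70x60x50 at the left end carries the handwheel.
- fixed_rail_end (a point): Near end of the fixed right rail's straight inner face: 100 mm in front of the stop, y=-77 in the fixture, 26 mm up. Both rails are 16 wide and straight for these 100 mm; flared lead-ins go on to 130 mm, each opening about 12 mm outward.
- mark (a point): Centre of the red line across the white scale on top of the cross beam, 36 mm above the desk; axes as the fixture. Black ticks every 5 mm. A red block stands at the line's far end. With the pointer here the channel between the rails is 154 wide and centred on the fixture's y=0.
- pointer (a point): Tip of the orange pointer on the grey saddle of the moving (left) rail, whose inner face is 8 mm to the right of it. It runs along the scale in the fixture's y, same x and z as the mark. It starts 10 to 24 mm to the right of the mark (channel too narrow); travel ends about 16 mm to the left of it. The pallet cannot push the rail aside.
- wheel_axis (a point): Centre of the black handwheel, 65 mm up, axis vertical; rim 120 outer dia, its top 70 mm up, hub top 72, three spokes. Counter-clockwise from above moves rail and pointer left (wider), 14 mm a turn; clockwise back. Lost motion: up to 0.5 rad of turn does nothing, unknown at the start and again after each reversal. Stays where left; takes 2 to 5 N at the grip.
- grip_mid (a point): Middle of the upright red grip on the wheel's rim, 55 mm from the wheel axis and 98 mm above the desk. The grip is round, 18 to 22 diameter, reaches from 71 to 125 mm above the desk, and revolves freely about its own upright axis. It can be pushed round from behind or held.
- pallet: Loose black pallet with a brown circuit board fixed on top. Plate 100 (x) x 148 (y) x 14 high, 28 with the board's parts; 0.4 to 0.65 kg. Origin: centre of its underside. It lies on the desk in front of the rails, x roughly along the fixture's x, up to 25 mm to either side and 0.25 rad askew. Push on its 14 mm high sides. Home: its far edge on the stop, origin at x=-50 in the fixture.
- filter_can: Bystander, not to be disturbed: black upright capacitor can, 42 dia x 56 high. Origin: centre of its underside.
- big_spool: Bystander, not to be disturbed: white wire spool standing up, 60 dia x 62 high. Origin: centre of its underside.
- orange_tester: Bystander, not to be disturbed: orange hand meter lying flat, 72x150x44 (150 along its y). Origin: centre of its underside.
- cutters: Bystander, not to be disturbed: red-handled side cutters lying flat, 40x116x11 (116 along y). Origin: centre of its underside.
- green_tape: Bystander, not to be disturbed: green roll of tape lying flat, 84 dia x 19 high. Origin: centre of its underside.

How it is judged:
By the outcome, as a careful person would: the job done as asked, in the order asked, and still so for the second after the job is handed in, with the robot touching nothing.
It also fails if it takes over 72 s, if anything falls off the work surface, if the arm or the gripper's body presses on something with over 40 N, if the wrist force passes 120 N, or if a joint passes its speed limit or range.

## Robot

A 6-joint arm with a two-finger parallel gripper is mounted at the origin on a cart in front of the work surface, level with it; the furniture and walls round the work are solid. World frame = base frame: x ahead of the robot, y to its left, z up, the work surface at z = 0. Lengths are in m, angles in degrees, forces in N, time in s.
With the tool pointing down it reaches from about 0.3 to 0.75 m from the base axis. Payload 8.5 kg.
Tool frame: the origin (TCP) lies at the very end of the fingers, on their centre line; the grasp point (between the pads) lies env.pinch_z behind it (env.pinch_z is the distance from the TCP to the grasp point, in m); z points along the fingers, y is the line along which they close (so a half turn about z gives the same grasp; the last joint's range is limited). The gripper opens to 85 mm and grips with 20 to 120 N. Pads are 22 mm wide; open, the fingers measure 114 mm over their backs; the gripper's body (76 mm by 85 mm) begins 54 mm behind the grasp point. The pads swing forward as they close: fully open they stand 13 mm farther back than shut.
Start: joints at [-77.309, 21.807, 74.336, -0, 83.858, -12.336], TCP at [0.233, -0.498, 0.231] pointing down, gripper open.
Joint ranges: [-178.18, 178.18], [-50.72, 133.34], [12.68, 142.11], [-81.47, 261.47], [9.98, 163.14], [-165.26, 165.26]. Speed limits (degrees/s): [136.94, 136.94, 180, 180, 180, 180].

## Interface

Orientations are given as a 3x3 rotation matrix whose columns are the frame's x, y, z axes.
In Python, from rig import telemetry, get_image, env gives the robot as it stands. The module is installed in compiled form; this text tells all that it offers.
- The arm moves only by the tool apply_moves, never from a script. Its argument "series" is a list of rows, each a list of 7 numbers: the shift along the tool's x, y, z in mm, then the turn, a rotation vector about the tool's x, y, z in degrees, then the opening, from 0 (shut) to 1 (fully open). A call has 1 to 12 rows; each row shifts and turns the commanded pose from where the row before left it, along the tool's axes as they then stand; what a row does not reach is not made up. A row lasts 1/8 s, in which the tool goes at most 62.5 mm and 10.7 degrees, less where a joint would pass 70% of its speed; a pose out of reach is approached as far as the arm can. A call with a gripper value outside its range is refused whole. The fingers move at their own pace and stop on an object; "grip_force" is the grip in N (left out, the last holds). Time passes only in rows, so rows that do not move let the fingers close. It gives the time, the measured TCP pose, the force, the opening and the grip force at its end, in the units of the state.
- telemetry.observe(): the state, without advancing time (a new reading comes with each control period).
- get_image(name): name is "side" or "top" or "wrist"; returns a dict with "frame" (400x640x3 uint8, red, green, blue), "z_map" (400x640 float32, m along the optical axis (not along the pixel's ray), 0 where there is no reading), "vertical_fov" (degrees; the focal length in pixels is half the picture's height over the tangent of half this angle, whatever the lens; pixels are square), "cx", "cy" (the principal point, pixels), "eye" and "attitude" of the camera in the world; the wrist camera has in their place "mount" (4x4, takes a point from camera to tool coordinates, whose origin is the TCP and whose axes are the flange's). Camera axes: x right, y up, looking along -z (the intrinsics and any distortion apply to the point x, -y, -z); pixel columns grow to the right and rows downward; lengths in m; the calibration is good to about 2 mm. A picture is of the moment at which its call begins: read the wrist's pose just before it.
- env.close_job(): hands the job in; it is judged then, once.
The state is a dict: "time_s": time; "q": joint angles; "qvel": joint speeds; "joint_efforts": joint torques, N m; "position": TCP position; "tool_rot": TCP orientation; "ft_force": force on the tool from outside, world axes, zero at the start; "wrist_torque": the same for the moment, N m; "grip_width": finger opening in m; "gripper_force": force on a finger pad.
Only numpy, scipy, OpenCV 4.12 (cv2) and the standard library are available. Lean on these libraries where they do the work, as an engineer would, in place of code of your own. Each camera call takes 0.05 s, during which the arm holds its last target. There are 200 camera calls.

## Working session

There is one attempt and no reset: what is moved stays moved. The work goes in short steps, Python scripts to look and compute and a tool call to move; the robot and the scene stay as the last step left them, time stands still between calls to the robot, and variables do not carry over. Pictures are saved under pics/ and viewed, at most 10 in all, crops included, and the job is handed in when it is done.

Besides the shell and the picture viewer there is one more tool, called after "Emit:" as name(argument=value, ...) on one line, values as JSON. apply_moves: Moves the arm, as the interface text tells. Its arguments: {"type":"object","properties":{"series":{"type":"array"},"grip_force":{"type":"number"}},"required":["series"]}

```bash
mkdir -p pics; cat > h.py <<'E'
import numpy as np, cv2
from rig import telemetry, get_image, env
def grab(n):
    s=telemetry.observe(); d=get_image(n); d['s']=s
    f=200/np.tan(np.radians(d['vertical_fov'])/2); d['f']=f
    if n=='wrist':
        T=np.eye(4);T[:3,:3]=s['tool_rot'];T[:3,3]=s['position'];M=T@np.array(d['mount'])
        d['R']=M[:3,:3];d['t']=M[:3,3]
    else: d['R']=np.array(d['attitude']);d['t']=np.array(d['eye'])
    return d
def ray(d,u,v): return d['R']@np.array([(u-d['cx'])/d['f'],-(v-d['cy'])/d['f'],-1])
def atz(d,u,v,z):
    r=ray(d,u,v); return d['t']+r*(z-d['t'][2])/r[2]
def dep(d,u,v): return d['t']+ray(d,u,v)*d['z_map'][int(round(v)),int(round(u))]
def proj(d,p):
    c=d['R'].T@(np.array(p)-d['t']); return d['cx']+d['f']*c[0]/-c[2], d['cy']-d['f']*c[1]/-c[2]
def save(d,n): cv2.imwrite('pics/'+n,cv2.cvtColor(d['frame'],cv2.COLOR_RGB2BGR))
E
python3 - <<'E'
from h import *
import pickle
for n in ('top','side'):
    d=grab(n); save(d,n+'0.png'); print(n,{k:v for k,v in d.items() if k not in('frame','z_map','s')}); pickle.dump(d,open(n+'0.pkl','wb'))
s=telemetry.observe(); print(s, env.pinch_z)
E
```

```text
top {'vertical_fov': 52.20902657876819, 'cx': 320.89256629453166, 'cy': 198.98678743881123, 'eye': array([ 0.30664566, -0.0585182 ,  1.34299278]), 'attitude': array([[-0.00259043,  0.9842892 , -0.17654477],
       [-0.99999575, -0.00231378,  0.00177285],
       [ 0.00133651,  0.17654861,  0.98429101]]), 'f': np.float64(408.16940822026567), 'R': array([[-0.00259043,  0.9842892 , -0.17654477],
       [-0.99999575, -0.00231378,  0.00177285],
       [ 0.00133651,  0.17654861,  0.98429101]]), 't': array([ 0.30664566, -0.0585182 ,  1.34299278])}
side {'vertical_fov': 49.244719096054666, 'cx': 320.1583862434392, 'cy': 197.8038877908094, 'eye': array([0.5621677 , 1.07523163, 0.76724439]), 'attitude': array([[-0.99990345,  0.01382096,  0.0014418 ],
       [-0.00601858, -0.52425735,  0.85153861],
       [ 0.01252496,  0.85144771,  0.52428992]]), 'f': np.float64(436.38787161725264), 'R': array([[-0.99990345,  0.01382096,  0.0014418 ],
       [-0.00601858, -0.52425735,  0.85153861],
       [ 0.01252496,  0.85144771,  0.52428992]]), 't': array([0.5621677 , 1.07523163, 0.76724439])}
{'time_s': 0.1, 'q': array([-7.73099162e+01,  2.18359758e+01,  7.43781155e+01, -6.33315551e-04,
        8.38589028e+01, -1.23357784e+01]), 'qvel': array([ 0.08899946, -0.01359282, -0.09927854,  0.02699673, -0.0441032 ,
       -0.04272593]), 'joint_efforts': array([ 4.45012789e-03, -4.49225056e+01, -2.31655025e+01, -1.54852469e-04,
        3.69112080e-03, -2.92635343e-05]), 'position': array([ 0.23260176, -0.49810653,  0.23079785]), 'tool_rot': array([[ 9.06116468e-01,  4.23028204e-01, -2.90587659e-04],
       [ 4.23028223e-01, -9.06115657e-01,  1.24045252e-03],
       [ 2.61440376e-04, -1.24692124e-03, -9.99999188e-01]]), 'ft_force': array([ 0.76593055,  0.7102697 , -0.30882954]), 'wrist_torque': array([ 0.06127457,  0.03672068, -0.00713273]), 'gripper_force': 0.0, 'grip_width': 0.08563560234160512} 0.0187
```

View pics/top0.png

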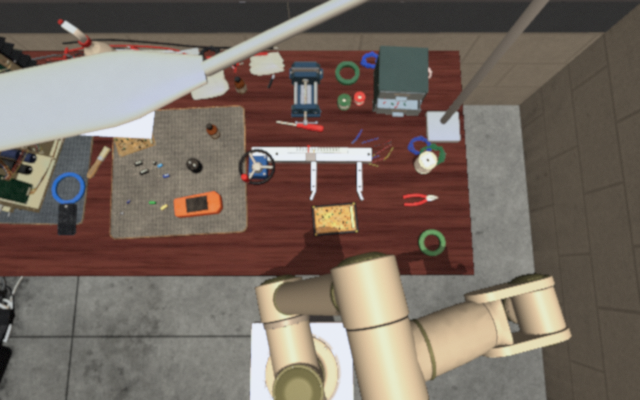

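View pics/side0.png

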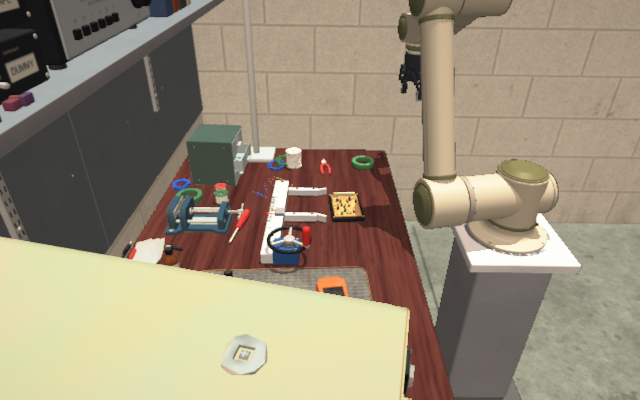

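Top view: handwheel near (257,167), grip at (244,177), beam (250–372,155), pallet (335,219). A lamp arm hangs overhead.

```bash
python3 - <<'E'
from h import *
import pickle
d=pickle.load(open('top0.pkl','rb'))
np.set_printoptions(precision=3,suppress=True)
for n,u,v,z in [('wheel',257,167,.07),('grip',244,177,.12),('beamL',250,155,.034),('beamR',372,155,.034),('railRend',361,198,.026),('railLend',313,198,.026),('palTL',314,206,.014),('palTR',354,204,.014),('palBR',357,232,.014),('palBL',316,235,.014),('redmark',309,149,.036),('tester',197,205,.044),('lamp',150,80,.5),('lamp2',290,40,.5),('pole',490,70,.5)]:
    print(n,atz(d,u,v,z),dep(d,u,v))
im=d['frame'][130:250,230:380]; cv2.imwrite('pics/topc.png',cv2.cvtColor(cv2.resize(im,None,fx=5,fy=5,interpolation=cv2.INTER_CUBIC),cv2.COLOR_RGB2BGR))
E
```

```text
wheel [0.64  0.144 0.07 ] [0.639 0.144 0.074]
grip [0.595 0.175 0.12 ] [0.593 0.174 0.128]
beamL [0.69  0.174 0.034] [0.68  0.168 0.069]
beamR [ 0.69  -0.231  0.034] [ 0.697 -0.235  0.008]
railRend [ 0.546 -0.192  0.026] [ 0.546 -0.192  0.026]
railLend [ 0.546 -0.035  0.026] [ 0.55  -0.035  0.003]
palTL [ 0.522 -0.038  0.014] [ 0.521 -0.038  0.017]
palTR [ 0.528 -0.17   0.014] [ 0.528 -0.17   0.014]
palBR [ 0.435 -0.178  0.014] [ 0.437 -0.18  -0.003]
palBL [ 0.426 -0.045  0.014] [ 0.427 -0.045  0.005]
redmark [ 0.71  -0.022  0.036] [ 0.711 -0.022  0.033]
tester [0.521 0.339 0.044] [0.521 0.339 0.044]
lamp [0.726 0.317 0.5  ] [0.596 0.201 0.761]
lamp2 [0.822 0.009 0.5  ] [ 1.205  0.059 -0.126]
pole [ 0.749 -0.437  0.5  ] [ 1.205 -0.828 -0.37 ]
```

View pics/topc.png

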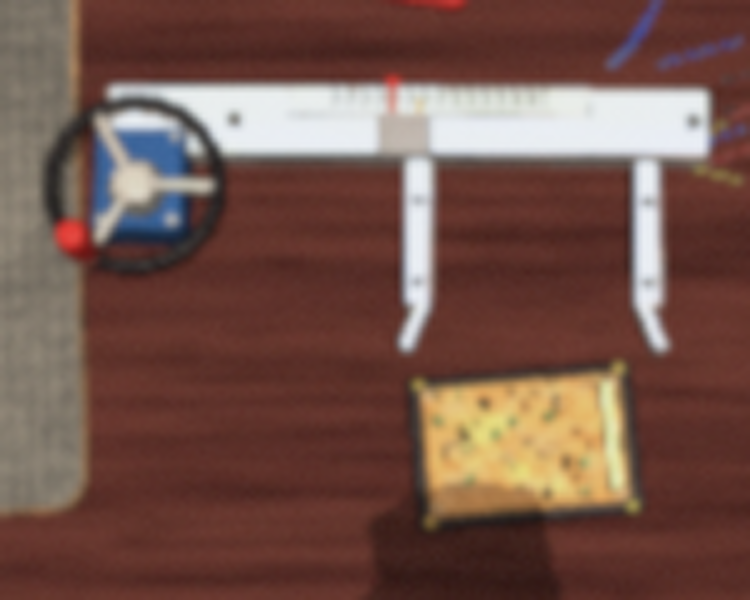

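Top crop: pallet slightly askew, pointer right of the red mark, grip at the wheel's front-left. I check the lamp's extent and the wrist camera's mount.

```bash
python3 - <<'E'
from h import *
import pickle
np.set_printoptions(precision=3,suppress=True)
for n in('top','side'):
    d=pickle.load(open(n+'0.pkl','rb'))
    Z=d['z_map']; v,u=np.mgrid[:400,:640]
    c=np.stack([(u-d['cx'])/d['f'],-(v-d['cy'])/d['f'],-np.ones(u.shape)],-1)*Z[...,None]
    P=c@d['R'].T+d['t']
    m=(Z>0)&(P[...,2]>.25)&(P[...,0]>.25)&(P[...,1]>-.1)&(P[...,0]<.9)
    q=P[m]; print(n,len(q)); 
    for lo in np.arange(.25,1.3,.1):
        w=q[(q[:,2]>lo)&(q[:,2]<lo+.1)]
        if len(w): print(round(lo,2),len(w),w.min(0),w.max(0))
d=grab('wrist');print(d['mount'],d['f'],d['cx'],d['cy'])
E
```

```text
top 20014
0.25 512 [ 0.25  -0.012  0.25 ] [0.9   0.844 0.35 ]
0.35 294 [ 0.25  -0.056  0.35 ] [0.898 0.787 0.45 ]
0.45 468 [ 0.25  -0.078  0.45 ] [ 0.305 -0.026  0.549]
0.55 1038 [ 0.25  -0.099  0.55 ] [0.861 0.599 0.65 ]
0.65 2461 [ 0.25 -0.1   0.65] [0.654 0.444 0.75 ]
0.75 15241 [ 0.499 -0.1    0.75 ] [0.701 0.439 0.813]
side 71730
0.25 739 [ 0.25  -0.036  0.25 ] [0.292 0.052 0.35 ]
0.35 926 [ 0.25  -0.075  0.35 ] [0.301 0.012 0.45 ]
0.45 1415 [ 0.25  -0.098  0.45 ] [0.508 0.909 0.55 ]
0.55 64590 [ 0.25 -0.1   0.55] [0.9   0.941 0.65 ]
0.65 4060 [0.868 0.224 0.65 ] [0.9   0.626 0.702]
[[-0.     0.947  0.322  0.083]
 [ 1.    -0.     0.001 -0.001]
 [ 0.002  0.322 -0.947 -0.142]
 [ 0.     0.     0.     1.   ]] 307.32987193316285 323.61060596184444 198.68174474670965
```

Emit:
apply_moves(series=[[0,0,-20,0,0,8.33,1],[0,0,-20,0,0,8.33,1],[0,0,-20,0,0,8.34,1],[30,-50,0,0,0,0,1],[30,-50,0,0,0,0,1],[30,-50,0,0,0,0,1],[30,-50,0,0,0,0,1],[30,-50,0,0,0,0,1],[30,-50,0,0,0,0,1],[30,-50,0,0,0,0,1],[30,-50,0,0,0,0,1],[30,-50,0,0,0,0,1]])

```text
time_s: 1.65
position: [0.5031, -0.0464, 0.2912]
tool_rot: [[1.0, 0.0, -0.0], [0.0, -1.0, -0.0], [-0.0, 0.0, -1.0]]
ft_force: [0.2, -1.4, 0.3]
grip_width: 0.0856
gripper_force: 0.0
```

```bash
python3 - <<'E'
from h import *
import pickle
d=grab('wrist'); save(d,'w1.png'); pickle.dump(d,open('w1.pkl','wb'))
E
```

```text
(no output)
```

View pics/w1.png

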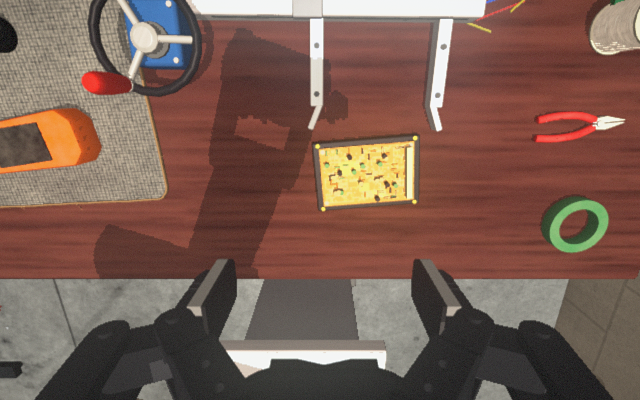

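Wrist view: hub (147,38), grip (105,82), rails' flares (315,128)/(438,130), pallet corners (314,145),(416,136),(418,203),(323,210). The scale is out of the frame, so I move forward.

Emit:
apply_moves(series=[[50,-40,0,0,0,0,1],[50,-40,0,0,0,0,1],[0,0,0,0,0,0,1],[0,0,0,0,0,0,1]])

```text
time_s: 2.2
position: [0.5997, 0.0297, 0.2909]
tool_rot: [[1.0, 0.001, -0.001], [0.001, -1.0, -0.0], [-0.001, 0.0, -1.0]]
ft_force: [-0.6, -0.0, -0.1]
grip_width: 0.0853
gripper_force: 0.0
```

```bash
python3 - <<'E'
from h import *
import pickle
d=grab('wrist'); save(d,'w2.png'); pickle.dump(d,open('w2.pkl','wb')); print(d['s']['position'],d['s']['ft_force'])
E
```

```text
[0.59965426 0.029701   0.290923  ] [-0.56727509 -0.00871065 -0.08125738]
```

View pics/w2.png

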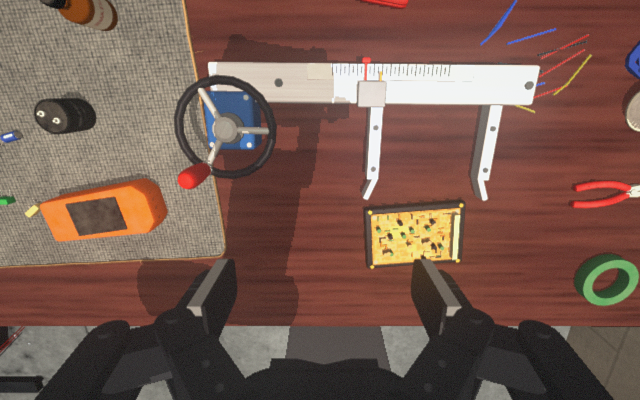

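Pointer tip ~(381,74), mark line ~(367,70), hub (227,128), grip top ~(190,180) to base ~(205,170). Now I'll measure.

```bash
python3 - <<'E'
from h import *
import pickle
np.set_printoptions(precision=4,suppress=True)
d=pickle.load(open('w2.pkl','rb'))
F=d['frame'].astype(int); 
im=d['frame'][50:115,325:425]; cv2.imwrite('pics/w2c.png',cv2.cvtColor(cv2.resize(im,None,fx=8,fy=8,interpolation=cv2.INTER_CUBIC),cv2.COLOR_RGB2BGR))
v,u=np.mgrid[:400,:640]
P=(np.stack([(u-d['cx'])/d['f'],-(v-d['cy'])/d['f'],-np.ones(u.shape)],-1)*d['z_map'][...,None])@d['R'].T+d['t']
# red grip
red=(F[...,0]>120)&(F[...,1]<70)&(F[...,2]<70)&(u>165)&(u<225)&(v>150)&(v<200)
g=P[red]; print('grip',len(g),g.mean(0),g.max(0)); t=g[g[:,2]>.12]; print('top',t.mean(0),t.min(0),t.max(0))
# hub & rim
h=np.array([P[128+j,227+i] for i in range(-5,6) for j in range(-5,6)]);print('hub',np.median(h,0))
rim=(F.sum(-1)<110)&(P[...,2]>.062)&(P[...,2]<.078)&(u>165)&(u<285)&(v>65)&(v<190)
r=P[rim][:,:2]; c,rad=cv2.minEnclosingCircle(r.astype(np.float32)*1000); print('rim',len(r),c,rad)
from scipy.optimize import least_squares
s=least_squares(lambda p:np.hypot(r[:,0]-p[0],r[:,1]-p[1])-p[2],[.64,.14,.055],loss='soft_l1',f_scale=.002); print('fit',s.x)
# rail/beam by depth: height 0.026..0.034 bright
bm=(P[...,2]>.029)&(P[...,2]<.042)&(F.min(-1)>110)&(u>285)&(u<545)&(v<115)
b=P[bm][:,:2]; print('beam',cv2.minAreaRect((b*1000).astype(np.float32)))
for lo,hi in((360,390),(470,510)):
  for vv in range(112,180,8):
    k=[i for i in range(lo,hi) if F[vv,i].min()>120]
    if k: print(vv,atz(d,k[0]-.5,vv,.026)[:2],atz(d,k[-1]+.5,vv,.026)[:2])
for uu in (345,400,430,460,520):
    k=[j for j in range(50,120) if F[j,uu].min()>110]; print(uu,atz(d,uu,k[0]-.5,.034)[:2],atz(d,uu,k[-1]+.5,.034)[:2])
E
```

```text
grip 418 [0.5973 0.171  0.1115] [0.6825 0.1884 0.4332]
top [0.5988 0.1714 0.1283] [0.5874 0.0306 0.12  ] [0.6825 0.1827 0.4332]
hub [0.6448 0.1425 0.0716]
rim 0 (0.0, 0.0) 0.0
fit [0.64  0.14  0.055]
beam ((692.78466796875, -75.05610656738281), (49.23155975341797, 306.18621826171875), 0.048336759209632874)
112 [ 0.6602 -0.0275] [ 0.6602 -0.044 ]
120 [ 0.6503 -0.0279] [ 0.6503 -0.0447]
128 [ 0.6402 -0.0271] [ 0.6402 -0.044 ]
136 [ 0.63   -0.0276] [ 0.63   -0.0446]
144 [ 0.6195 -0.0268] [ 0.6195 -0.044 ]
152 [ 0.6089 -0.0273] [ 0.6089 -0.0446]
160 [ 0.5981 -0.0265] [ 0.5981 -0.0439]
168 [ 0.5872 -0.027 ] [ 0.5872 -0.0432]
176 [ 0.576  -0.0275] [ 0.576  -0.0439]
112 [ 0.6603 -0.1793] [ 0.6603 -0.1959]
120 [ 0.6504 -0.1784] [ 0.6504 -0.1964]
128 [ 0.6403 -0.1789] [ 0.6403 -0.1957]
136 [ 0.6301 -0.1793] [ 0.6301 -0.195 ]
144 [ 0.6196 -0.1785] [ 0.6197 -0.1956]
152 [ 0.609  -0.1789] [ 0.6091 -0.1949]
160 [ 0.5983 -0.178 ] [ 0.5983 -0.1955]
168 [ 0.5873 -0.1785] [ 0.5873 -0.1947]
176 [ 0.5761 -0.179 ] [ 0.5762 -0.1953]
345 [0.7175 0.0057] [0.672  0.0046]
400 [ 0.7165 -0.06  ] [ 0.6697 -0.0637]
430 [ 0.7165 -0.0957] [ 0.6697 -0.101 ]
460 [ 0.7165 -0.1315] [ 0.6697 -0.1382]
520 [ 0.7154 -0.2032] [ 0.6686 -0.2129]
```

View pics/w2c.png

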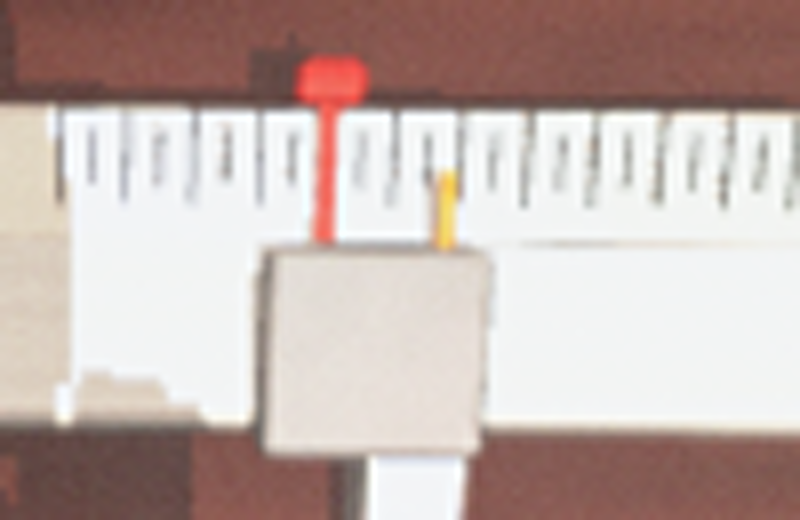

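```bash
python3 - <<'E'
from h import *
import pickle
np.set_printoptions(precision=4,suppress=True)
d=pickle.load(open('w2.pkl','rb'))
F=d['frame'].astype(int); v,u=np.mgrid[:400,:640]
P=(np.stack([(u-d['cx'])/d['f'],-(v-d['cy'])/d['f'],-np.ones(u.shape)],-1)*d['z_map'][...,None])@d['R'].T+d['t']
red=(F[...,0]>110)&(F[...,1]<80)&(F[...,2]<80)&(u>172)&(u<215)&(v>155)&(v<192)
g=P[red]; g=g[(g[:,2]>.07)&(g[:,2]<.135)&(g[:,0]<.63)]; print(len(g),np.median(g,0))
t=g[g[:,2]>.119]; print('top',len(t),np.median(t,0),np.percentile(t,[3,97],0))
rim=(F.max(-1)<60)&(np.abs(P[...,0]-.645)<.08)&(np.abs(P[...,1]-.143)<.08)&(P[...,2]>.05)&(P[...,2]<.085)
r=P[rim][:,:2]; from scipy.optimize import least_squares
s=least_squares(lambda p:np.hypot(r[:,0]-p[0],r[:,1]-p[1])-p[2],[.645,.143,.055],loss='soft_l1',f_scale=.002); print('fit',len(r),s.x)
print('mark',atz(d,325+325/8-.5,50+190/8-.5,.036),'ptr',atz(d,325+447/8-.5,50+190/8-.5,.036))
E
```

```text
552 [0.5998 0.1699 0.1181]
top 258 [0.5976 0.1737 0.1241] [[0.5889 0.1665 0.1197]
 [0.6052 0.1815 0.1258]]
fit 976 [0.643  0.1438 0.0534]
mark [ 0.7055 -0.0186  0.036 ] ptr [ 0.7055 -0.0369  0.036 ]
```

Emit:
apply_moves(series=[[-0.7,-48,0,0,0,0,1],[-0.7,-48,0,0,0,0,1],[-0.6,-48,0,0,0,0,1],[0,0,58,0,0,0,1],[0,0,58,0,0,0,1],[0,0,50,0,0,0,1],[0,0,41,0,0,0,1],[0,0,0,0,0,0,1],[0,0,0,0,0,0,0],[0,0,0,0,0,0,0],[0,0,0,0,0,0,0],[0,0,0,0,0,0,0]], grip_force=40)

```text
time_s: 3.75
position: [0.5981, 0.1741, 0.0852]
tool_rot: [[1.0, 0.001, 0.001], [0.001, -1.0, 0.0], [0.001, -0.0, -1.0]]
ft_force: [-1.9, -0.2, 4.9]
grip_width: 0.0206
gripper_force: 38.8
```

```bash
python3 - <<'E'
from h import *
np.set_printoptions(precision=4,suppress=True)
s=telemetry.observe(); print(s['position'],s['ft_force'],s['grip_width'],s['gripper_force'],s['q'])
a0=146.7
for st in (15,):
  a=np.radians(a0+st*np.arange(0,33)); x=55*np.cos(a); y=55*np.sin(a)
  for k in range(0,32): print(k, a0+st*(k+1), [round(x[k+1]-x[k],1),round(-(y[k+1]-y[k]),1)])
E
```

```text
[0.5981 0.1741 0.0852] [-1.9125 -0.234   4.9076] 0.020618371252373625 38.84080256706511 [ 5.3507 36.443  74.0851  0.0106 69.4088 95.3133]
0 161.7 [np.float64(-6.2), np.float64(12.9)]
1 176.7 [np.float64(-2.7), np.float64(14.1)]
2 191.7 [np.float64(1.1), np.float64(14.3)]
3 206.7 [np.float64(4.7), np.float64(13.6)]
4 221.7 [np.float64(8.1), np.float64(11.9)]
5 236.7 [np.float64(10.9), np.float64(9.4)]
6 251.7 [np.float64(12.9), np.float64(6.2)]
7 266.7 [np.float64(14.1), np.float64(2.7)]
8 281.7 [np.float64(14.3), np.float64(-1.1)]
9 296.7 [np.float64(13.6), np.float64(-4.7)]
10 311.7 [np.float64(11.9), np.float64(-8.1)]
11 326.7 [np.float64(9.4), np.float64(-10.9)]
12 341.7 [np.float64(6.2), np.float64(-12.9)]
13 356.7 [np.float64(2.7), np.float64(-14.1)]
14 371.7 [np.float64(-1.1), np.float64(-14.3)]
15 386.7 [np.float64(-4.7), np.float64(-13.6)]
16 401.7 [np.float64(-8.1), np.float64(-11.9)]
17 416.7 [np.float64(-10.9), np.float64(-9.4)]
18 431.7 [np.float64(-12.9), np.float64(-6.2)]
19 446.7 [np.float64(-14.1), np.float64(-2.7)]
20 461.7 [np.float64(-14.3), np.float64(1.1)]
21 476.7 [np.float64(-13.6), np.float64(4.7)]
22 491.7 [np.float64(-11.9), np.float64(8.1)]
23 506.7 [np.float64(-9.4), np.float64(10.9)]
24 521.7 [np.float64(-6.2), np.float64(12.9)]
25 536.7 [np.float64(-2.7), np.float64(14.1)]
26 551.7 [np.float64(1.1), np.float64(14.3)]
27 566.7 [np.float64(4.7), np.float64(13.6)]
28 581.7 [np.float64(8.1), np.float64(11.9)]
29 596.7 [np.float64(10.9), np.float64(9.4)]
30 611.7 [np.float64(12.9), np.float64(6.2)]
31 626.7 [np.float64(14.1), np.float64(2.7)]
```

Emit:
apply_moves(series=[[-6.2,12.9,0,0,0,0,0],[-2.7,14.1,0,0,0,0,0],[1.1,14.3,0,0,0,0,0],[4.7,13.6,0,0,0,0,0],[8.1,11.9,0,0,0,0,0],[10.9,9.4,0,0,0,0,0],[12.9,6.2,0,0,0,0,0],[14.1,2.7,0,0,0,0,0],[14.3,-1.1,0,0,0,0,0],[13.6,-4.7,0,0,0,0,0],[11.9,-8.1,0,0,0,0,0],[9.4,-10.9,0,0,0,0,0]])

```text
time_s: 5.25
position: [0.69, 0.1127, 0.0848]
tool_rot: [[1.0, -0.0, -0.001], [-0.0, -1.0, -0.001], [-0.001, 0.001, -1.0]]
ft_force: [-3.1, -0.8, 8.5]
grip_width: 0.0203
gripper_force: 40.0
```

Emit:
apply_moves(series=[[6.2,-12.9,0,0,0,0,0],[2.7,-14.1,0,0,0,0,0],[-1.1,-14.3,0,0,0,0,0],[-4.7,-13.6,0,0,0,0,0],[-8.1,-11.9,0,0,0,0,0],[-10.9,-9.4,0,0,0,0,0],[-12.9,-6.2,0,0,0,0,0],[-14.1,-2.7,0,0,0,0,0],[-14.3,1.1,0,0,0,0,0],[-13.6,4.7,0,0,0,0,0],[-11.9,8.1,0,0,0,0,0],[-9.4,10.9,0,0,0,0,0]])

```text
time_s: 6.75
position: [0.5977, 0.1738, 0.0851]
tool_rot: [[1.0, 0.001, 0.001], [0.001, -1.0, 0.001], [0.001, -0.001, -1.0]]
ft_force: [2.7, 1.7, 5.0]
grip_width: 0.0205
gripper_force: 39.8
```

Emit:
apply_moves(series=[[-6.2,12.9,0,0,0,0,0],[-2.7,14.1,0,0,0,0,0],[1.1,14.3,0,0,0,0,0],[4.7,13.6,0,0,0,0,0],[8.1,11.9,0,0,0,0,0],[10.9,9.4,0,0,0,0,0],[0,0,0,0,0,0,0],[0,0,0,0,0,0,0]])

```text
time_s: 7.75
position: [0.6152, 0.0983, 0.0848]
tool_rot: [[1.0, 0.0, 0.003], [0.0, -1.0, 0.003], [0.003, -0.003, -1.0]]
ft_force: [5.1, 8.2, 5.0]
grip_width: 0.0206
gripper_force: 40.1
```

```bash
python3 - <<'E'
from h import *
for n in('top','wrist'):
    d=grab(n); F=d['frame']
    print(n, d['s']['position'], proj(d,[.7055,-.0186,.036]),proj(d,[.7055,-.03,.036]))
    if n=='top': a=cv2.resize(F[130:190,270:350],None,fx=8,fy=8,interpolation=cv2.INTER_CUBIC)[:400]
    else: b=F
a=cv2.resize(a,(640,480-80)); o=np.vstack([a,b])
o=cv2.resize(o,(480,600)); cv2.imwrite('pics/t3.png',cv2.cvtColor(o,cv2.COLOR_RGB2BGR))
E
```

```text
top [0.61521133 0.09830637 0.08482463] (np.float64(308.04766771836444), np.float64(150.3279991760407)) (np.float64(311.4772673346977), np.float64(150.3207890376401))
wrist [0.61515704 0.09829616 0.08481283] (np.float64(527.2458902788826), np.float64(80.28765573261045)) (np.float64(546.9500200092918), np.float64(80.28420674023953))
```

View pics/t3.png

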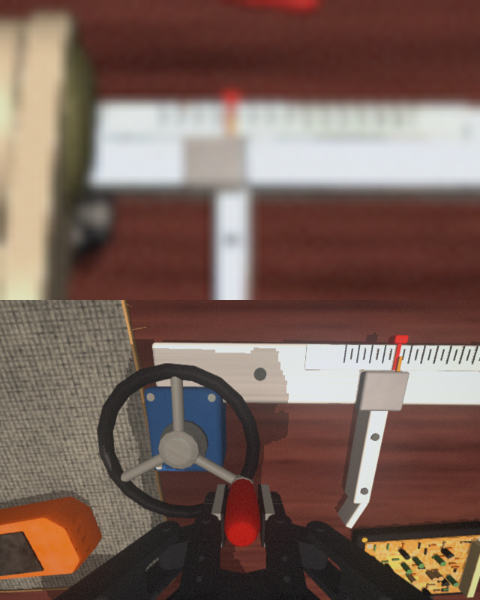

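The wrist camera sees the pointer while gripping: mark near (400,345), pointer (400,362). I'll crop and measure.

```bash
cat > ptr.py <<'E'
from h import *
import sys
d=grab('wrist'); F=d['frame'].astype(float); 
u0,v0,w,hh=(int(a) for a in sys.argv[1:5])
c=d['frame'][v0:v0+hh,u0:u0+w]
cv2.imwrite('pics/'+sys.argv[5],cv2.cvtColor(cv2.resize(c,None,fx=10,fy=10,interpolation=cv2.INTER_CUBIC),cv2.COLOR_RGB2BGR))
for v in range(v0,v0+hh):
    r=F[v,u0:u0+w]; uu=np.arange(u0,u0+w)
    sat=r[:,0]-r[:,2]; m=(sat>60)&(r[:,0]>180)
    if m.any():
        k=sat*m; uc=(uu*k).sum()/k.sum(); g=(r[:,1]*k).sum()/k.sum()
        p=atz(d,uc,v,.036); print(v,round(uc,2),'G',round(g), 'y_mm',round(p[1]*1e3,2),'x',round(p[0]*1e3,1), m.sum())
E
python3 ptr.py 510 40 50 60 p1.png
```

```text
47 535.98 G 53 y_mm -19.72 x 723.0 15
48 535.6 G 55 y_mm -19.63 x 722.4 16
49 535.96 G 59 y_mm -19.94 x 721.9 17
50 535.53 G 59 y_mm -19.81 x 721.4 16
51 535.15 G 61 y_mm -19.71 x 720.9 17
52 535.07 G 60 y_mm -19.77 x 720.4 17
53 535.01 G 61 y_mm -19.85 x 719.9 17
54 534.55 G 62 y_mm -19.71 x 719.4 16
55 534.57 G 61 y_mm -19.83 x 718.9 16
56 534.09 G 58 y_mm -19.67 x 718.3 15
57 535.67 G 53 y_mm -20.68 x 717.8 5
58 532.47 G 59 y_mm -18.98 x 717.3 4
59 532.9 G 66 y_mm -19.34 x 716.8 5
60 532.33 G 72 y_mm -19.13 x 716.3 6
61 531.98 G 63 y_mm -19.04 x 715.7 5
62 531.93 G 68 y_mm -19.13 x 715.2 5
63 531.88 G 69 y_mm -19.21 x 714.7 5
64 531.45 G 70 y_mm -19.08 x 714.2 6
65 530.99 G 66 y_mm -18.93 x 713.6 5
66 530.96 G 68 y_mm -19.03 x 713.1 5
67 530.94 G 68 y_mm -19.13 x 712.6 5
68 530.86 G 72 y_mm -19.2 x 712.1 5
69 530.38 G 75 y_mm -19.04 x 711.5 6
70 529.99 G 69 y_mm -18.93 x 711.0 5
71 529.93 G 71 y_mm -19.01 x 710.5 5
72 529.89 G 75 y_mm -19.1 x 709.9 5
73 529.86 G 77 y_mm -19.2 x 709.4 5
74 529.38 G 75 y_mm -19.03 x 708.9 6
75 530.78 G 100 y_mm -19.96 x 708.3 9
76 531.51 G 106 y_mm -20.49 x 707.8 8
77 531.68 G 110 y_mm -20.71 x 707.3 7
78 531.51 G 119 y_mm -20.72 x 706.7 5
79 530.91 G 114 y_mm -20.5 x 706.2 7
80 530.7 G 115 y_mm -20.49 x 705.6 7
81 530.58 G 118 y_mm -20.54 x 705.1 7
82 530.46 G 117 y_mm -20.58 x 704.6 7
83 530.45 G 120 y_mm -20.69 x 704.0 5
84 529.85 G 117 y_mm -20.46 x 703.5 7
85 529.67 G 118 y_mm -20.48 x 702.9 7
86 529.6 G 118 y_mm -20.55 x 702.4 7
87 529.47 G 118 y_mm -20.59 x 701.8 7
88 528.86 G 118 y_mm -20.36 x 701.3 7
89 528.8 G 117 y_mm -20.44 x 700.7 7
90 528.67 G 119 y_mm -20.48 x 700.2 7
91 528.57 G 118 y_mm -20.54 x 699.6 7
92 528.01 G 115 y_mm -20.33 x 699.1 6
93 529.09 G 142 y_mm -21.08 x 698.5 8
94 530.56 G 151 y_mm -22.06 x 698.0 4
```

View pics/p1.png

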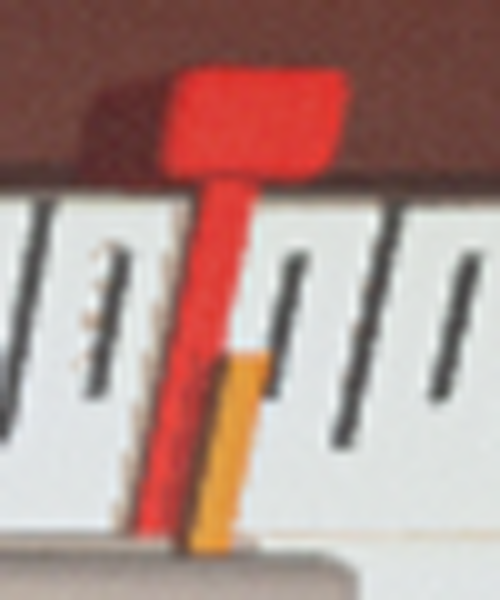

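Mark and pointer still differ by roughly 1.6–2.9 mm depending on parallax. I'll turn 30° more, release, and look from straight above.

Emit:
apply_moves(series=[[6.7,3.3,0,0,0,0,0],[6.7,2.4,0,0,0,0,0],[7.1,1.7,0,0,0,0,0],[7.1,0.9,0,0,0,0,0],[0,0,0,0,0,0,0],[0,0,0,0,0,0,1],[0,0,0,0,0,0,1],[0,0,-40,0,0,0,1],[0,0,-40,0,0,0,1],[-11,54,0,0,0,0,1],[-11,54,0,0,0,0,1],[0,0,0,0,0,0,1]])

```text
time_s: 9.4
position: [0.6187, -0.0223, 0.1639]
tool_rot: [[1.0, -0.004, -0.002], [-0.004, -1.0, -0.001], [-0.002, 0.001, -1.0]]
ft_force: [1.1, 0.3, 0.2]
grip_width: 0.0853
gripper_force: 0.0
```

```bash
python3 - <<'E'
from h import *
d=grab('wrist');print(d['s']['position'],d['t'],proj(d,[.7055,-.0186,.036]))
E
python3 ptr.py 290 45 60 75 p2.png
```

```text
[ 0.6186852  -0.02233439  0.1639245 ] [ 0.70165398 -0.02176413  0.30611198] (np.float64(320.0289686779991), np.float64(88.40994822078294))
66 324.0 G 55 y_mm -19.7 x 722.9 7
67 323.58 G 63 y_mm -19.35 x 722.2 10
68 323.49 G 57 y_mm -19.28 x 721.4 10
69 322.97 G 56 y_mm -18.86 x 720.7 9
70 322.98 G 55 y_mm -18.86 x 719.9 9
71 322.96 G 55 y_mm -18.84 x 719.2 9
74 323.49 G 58 y_mm -19.27 x 716.9 2
75 323.41 G 73 y_mm -19.2 x 716.2 4
76 323.41 G 76 y_mm -19.2 x 715.4 4
77 323.14 G 83 y_mm -18.98 x 714.6 5
78 323.15 G 84 y_mm -18.98 x 713.9 5
79 323.14 G 86 y_mm -18.97 x 713.1 5
80 323.15 G 82 y_mm -18.98 x 712.4 5
81 323.13 G 84 y_mm -18.96 x 711.6 5
82 323.42 G 78 y_mm -19.19 x 710.8 4
83 323.13 G 86 y_mm -18.96 x 710.1 5
84 323.41 G 76 y_mm -19.18 x 709.3 4
85 323.16 G 90 y_mm -18.97 x 708.5 5
86 323.43 G 105 y_mm -19.19 x 707.7 4
87 323.18 G 113 y_mm -18.99 x 707.0 5
88 323.18 G 114 y_mm -18.99 x 706.2 5
89 323.18 G 115 y_mm -18.98 x 705.4 5
90 323.42 G 111 y_mm -19.18 x 704.6 4
91 323.1 G 108 y_mm -18.91 x 703.8 3
92 323.11 G 106 y_mm -18.92 x 703.1 3
93 322.85 G 113 y_mm -18.69 x 702.3 4
94 323.1 G 108 y_mm -18.91 x 701.5 3
95 323.09 G 109 y_mm -18.89 x 700.7 3
96 322.85 G 113 y_mm -18.69 x 699.9 4
97 323.09 G 113 y_mm -18.89 x 699.1 3
98 323.13 G 115 y_mm -18.92 x 698.3 3
```

View pics/p2.png

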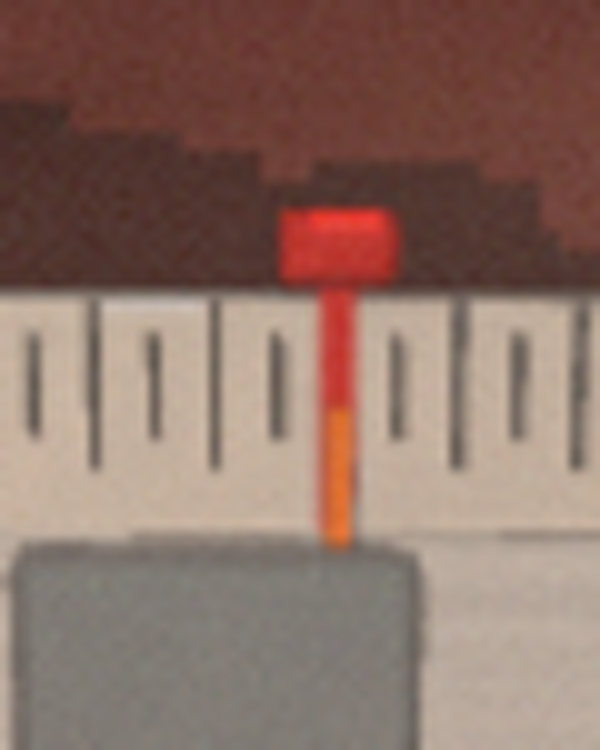

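Seen from above, the orange pointer lies on the red line (centres ≈ 339.5 vs 337.5 of the 10× crop, about 0.2 mm). The crank step is done. Next I measure the pallet and channel in one view.

Emit:
apply_moves(series=[[0,0,-60,0,0,0,1],[-40,26,-40,0,0,0,1],[-40,26,-26,0,0,0,1],[-39,26,0,0,0,0,1],[0,0,0,0,0,0,1],[0,0,0,0,0,0,1]])

```text
time_s: 10.25
position: [0.5011, -0.0958, 0.2902]
tool_rot: [[1.0, 0.002, -0.0], [0.002, -1.0, 0.0], [-0.0, -0.0, -1.0]]
ft_force: [0.1, -0.1, -0.4]
grip_width: 0.0854
gripper_force: 0.0
```

```bash
python3 - <<'E'
from h import *
import pickle
np.set_printoptions(precision=4,suppress=True)
d=grab('wrist'); pickle.dump(d,open('w4.pkl','wb')); print(d['s']['position'],d['t'])
o=d['frame'][0:240,220:460]; cv2.imwrite('pics/w4.png',cv2.cvtColor(cv2.resize(o,(600,600),interpolation=cv2.INTER_CUBIC),cv2.COLOR_RGB2BGR))
E
```

```text
[ 0.5011 -0.0958  0.2902] [ 0.5838 -0.0949  0.4325]
```

View pics/w4.png

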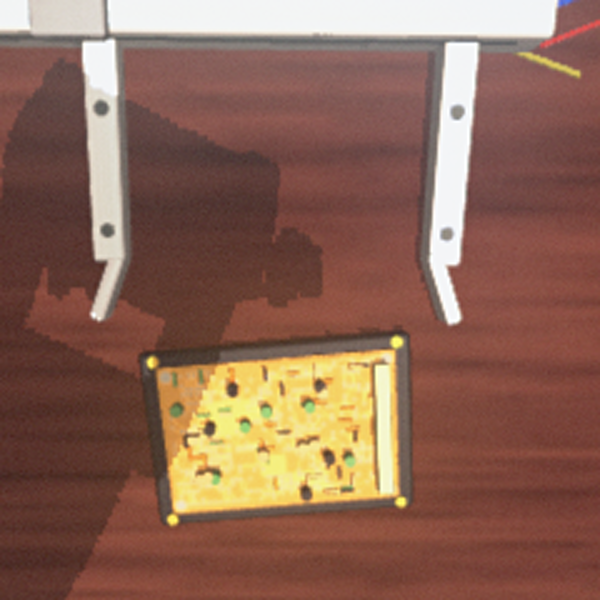

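Picture shows pallet plate corners (crop) at about (140,357),(410,333),(410,505),(165,525), and inner rail edges at x≈116–121 and 444–431. I convert these numerically.

```bash
python3 - <<'E'
from h import *
import pickle
np.set_printoptions(precision=4,suppress=True)
d=pickle.load(open('w4.pkl','rb')); F=d['frame'].astype(int)
c=lambda x,y,z:atz(d,220+x/2.5-.3,y/2.5-.3,z)[:2]
for n,x,y in(('TL',140,357),('TR',410,333),('BR',410,505),('BL',165,525)): print(n,c(x,y,.014))
for x,y in((116,45),(121,250),(444,45),(431,260)): print('rail',c(x,y,.026))
# depth-based: rails and pallet points
v,u=np.mgrid[:400,:640]
P=(np.stack([(u-d['cx'])/d['f'],-(v-d['cy'])/d['f'],-np.ones(u.shape)],-1)*d['z_map'][...,None])@d['R'].T+d['t']
m=(P[...,2]>.008)&(P[...,2]<.04)&(P[...,0]>.40)&(P[...,0]<.537)&(P[...,1]>-.22)&(P[...,1]<0)&(v<225)
q=P[m]; print('depth pallet',len(q),cv2.minAreaRect((q[:,:2]*1000).astype(np.float32)),np.median(q[:,2]))
# brass screws: (150,362),(397,342),(401,502),(172,519)
S=np.array([c(x,y,.02) for x,y in((151,362),(397,342),(402,502),(172,519))]); print('screw',S,S.mean(0))
for a,b in((0,1),(3,2),(3,0),(2,1)): print(np.hypot(*(S[b]-S[a])),S[b]-S[a])
for vv in(24,40,60,80,96):
    r=[(i,tuple(F[vv,i])) for i in range(255,275)]; g=F[vv].min(-1)
    L=[i for i in range(250,280) if g[i]>105]; R=[i for i in range(380,415) if g[i]>150]
    print(vv,atz(d,L[-1]+.5,vv,.026)[:2],atz(d,R[0]-.5,vv,.026)[:2])
E
```

```text
TL [ 0.5214 -0.0294]
TR [ 0.5344 -0.1748]
BR [ 0.4366 -0.1811]
BL [ 0.424  -0.0392]
rail [ 0.6676 -0.0271]
rail [ 0.5767 -0.0243]
rail [ 0.6678 -0.1798]
rail [ 0.5722 -0.1808]
depth pallet 7284 ((479.30206298828125, -105.47140502929688), (100.16368103027344, 148.21661376953125), 4.787364959716797) 0.015768519686923277
screw [[ 0.5196 -0.0361]
 [ 0.5304 -0.1671]
 [ 0.4405 -0.1752]
 [ 0.43   -0.0441]] [ 0.4801 -0.1056]
0.13145166772232597 [ 0.0108 -0.131 ]
0.1315185245628177 [ 0.0106 -0.1311]
0.08999147455815049 [0.0896 0.0081]
0.09021954200516855 [0.0899 0.0082]
24 [ 0.6611 -0.0296] [ 0.6613 -0.1806]
40 [ 0.6443 -0.0298] [ 0.6445 -0.1795]
60 [ 0.6225 -0.0274] [ 0.6227 -0.18  ]
80 [ 0.5999 -0.0261] [ 0.6001 -0.1792]
96 [ 0.5812 -0.0263] [ 0.5814 -0.1794]
```

Depth gives a 100.2×148.2 mm rectangle, so the pallet centre is (0.479,−0.1055) with yaw +4.8°. The channel centre is y≈−0.102 to −0.104, yaw ≈−0.5°, with the stop near x≈0.669. I set down behind the pallet with open fingers as a two-point pusher.

Emit:
apply_moves(series=[[-40,6,20,0,0,0,1],[-40,6,50,0,0,0,1],[-36,5.6,50,0,0,0,1],[0,0,60,0,0,0,1],[0,0,60,0,0,0,1],[0,0,0,0,0,-4.8,1],[0,0,15,0,0,0,1],[0,0,15,0,0,0,1],[0,0,6,0,0,0,1],[0,0,0,0,0,0,1]])

```text
time_s: 11.55
position: [0.386, -0.1138, 0.0154]
tool_rot: [[0.996, 0.085, -0.001], [0.085, -0.996, 0.001], [-0.001, -0.001, -1.0]]
ft_force: [0.4, 0.1, 0.3]
grip_width: 0.0853
gripper_force: 0.0
```

Emit:
apply_moves(series=[[0,0,4,0,0,0,1],[0,0,4,0,0,0,1],[0,0,2,0,0,0,1],[0,0,2,0,0,0,1],[0,0,0,0,0,0,1]])

```text
time_s: 12.18
position: [0.3857, -0.1141, 0.0037]
tool_rot: [[0.996, 0.084, -0.0], [0.084, -0.996, 0.0], [-0.0, -0.0, -1.0]]
ft_force: [-0.2, -0.1, -0.1]
grip_width: 0.0854
gripper_force: 0.0
```

```bash
python3 - <<'E'
from h import *
np.set_printoptions(precision=4,suppress=True)
d=grab('wrist'); s=d['s']; print(s['position'],s['ft_force'])
v,u=np.mgrid[:400,:640]
P=(np.stack([(u-d['cx'])/d['f'],-(v-d['cy'])/d['f'],-np.ones(u.shape)],-1)*d['z_map'][...,None])
P=P@d['R'].T+d['t']
T=(P-s['position'])@s['tool_rot']   # in tool frame
for sg in(-1,1):
    m=(d['z_map']>0)&(sg*T[...,1]>.03)&(sg*T[...,1]<.07)&(np.abs(T[...,0])<.025)&(T[...,2]>-.06)&(T[...,2]<.03)
    q=T[m]; print(len(q)); 
    for z in np.arange(-.05,.02,.005):
        w=q[(q[:,2]>=z)&(q[:,2]<z+.005)]
        if len(w): print(round(z,3),len(w),w.min(0)[:2],w.max(0)[:2])
E
```

```text
[ 0.3857 -0.1141  0.0037] [-0.1962 -0.143  -0.1324]
8471
-0.05 397 [-0.0067 -0.0573] [ 0.0121 -0.043 ]
-0.045 470 [-0.0112 -0.0575] [ 0.0117 -0.0432]
-0.04 422 [-0.0116 -0.0577] [ 0.0119 -0.0432]
-0.035 366 [-0.0115 -0.0577] [ 0.0116 -0.0433]
-0.03 348 [-0.0112 -0.0574] [ 0.0116 -0.0433]
-0.025 294 [-0.0112 -0.0578] [ 0.0115 -0.0433]
-0.02 192 [-0.0112 -0.0549] [ 0.0115 -0.0434]
-0.015 44 [-0.0089 -0.0443] [ 0.0088 -0.0434]
-0.0 4834 [-0.025 -0.07 ] [ 0.025 -0.03 ]
0.005 117 [-0.0246 -0.0697] [ 0.0248 -0.0301]
8437
-0.05 398 [-0.0063  0.0412] [0.0117 0.0552]
-0.045 465 [-0.012  0.041] [0.0117 0.0555]
-0.04 429 [-0.0115  0.0412] [0.0114 0.0554]
-0.035 367 [-0.0107  0.0411] [0.0121 0.0551]
-0.03 350 [-0.011   0.0411] [0.0117 0.0553]
-0.025 300 [-0.0118  0.041 ] [0.0119 0.0559]
-0.02 197 [-0.0113  0.0411] [0.0115 0.0537]
-0.015 44 [-0.0105  0.0413] [0.009 0.042]
-0.0 4676 [-0.025  0.03 ] [0.025 0.07 ]
0.005 185 [-0.024   0.0302] [0.0248 0.0699]
```

Emit:
apply_moves(series=[[0,0,6,0,0,0,1],[0,0,4,0,0,0,1],[0,0,2,0,0,0,1],[12,0,0,0,0,0,1],[10,0,0,0,0,0,1],[6,0,0,0,0,0,1],[2,0,0,0,0,0,1],[2,0,0,0,0,0,1],[2,0,0,0,0,0,1],[2,0,0,0,0,0,1],[0,0,0,0,0,0,1]])

```text
time_s: 13.6
position: [0.4207, -0.1108, -0.0083]
tool_rot: [[0.996, 0.084, -0.002], [0.084, -0.996, 0.001], [-0.002, -0.001, -1.0]]
ft_force: [-4.0, -0.7, 3.7]
grip_width: 0.0855
gripper_force: 2.5
```

Emit:
apply_moves(series=[[3.7,-0.6,0,0,0,0.53,1],[3.7,-0.6,0,0,0,0.53,1],[3.7,-0.6,0,0,0,0.53,1],[3.7,-0.7,0,0,0,0.53,1],[3.7,-0.7,0,0,0,0.53,1]])

```text
time_s: 14.22
position: [0.4387, -0.1062, -0.0083]
tool_rot: [[0.999, 0.038, -0.003], [0.038, -0.999, 0.001], [-0.003, -0.001, -1.0]]
ft_force: [-6.9, -1.3, 4.0]
grip_width: 0.0853
gripper_force: 3.2
```

```bash
cat > pal.py <<'E'
from h import *
np.set_printoptions(precision=4,suppress=True)
d=grab('wrist'); s=d['s']; print(s['position'],s['ft_force'],'yaw',np.degrees(np.arctan2(s['tool_rot'][1][0],s['tool_rot'][0][0])))
v,u=np.mgrid[:400,:640]
P=(np.stack([(u-d['cx'])/d['f'],-(v-d['cy'])/d['f'],-np.ones(u.shape)],-1)*d['z_map'][...,None])@d['R'].T+d['t']
x0=s['position'][0]
F=d['frame'].astype(int)
dark=(F.max(-1)<75)|((F[...,0]-F[...,2])>70)
m=(P[...,2]>.0085)&(P[...,2]<.022)&(P[...,0]>x0+.013)&(P[...,0]<x0+.125)&(P[...,1]>-.24)&(P[...,1]<.04)&dark
m=cv2.morphologyEx(m.astype(np.uint8),cv2.MORPH_OPEN,np.ones((3,3),np.uint8))
n,l,st,c=cv2.connectedComponentsWithStats(m); k=1+np.argmax(st[1:,4]); q=P[l==k]
print('pallet',len(q),cv2.minAreaRect((q[:,:2]*1000).astype(np.float32)))
def gap(x):  # y of rail inner edges and pallet edges by depth along world x
    w=(np.abs(P[...,0]-x)<.006)&(P[...,1]>-.25)&(P[...,1]<.03)
    a=P[w]; r=a[(a[:,2]>.022)&(a[:,2]<.031)]
    c=s['position'][1]; R=r[(r[:,1]<c-.06)]; L=r[r[:,1]>c+.06]
    print('x',x,'railR in',R[:,1].max() if len(R) else None,'railL in',L[:,1].min() if len(L) else None)
for x in(.58,.6,.62,.64,.655): gap(x)
b=P[(P[...,2]>.030)&(P[...,2]<.037)&(np.abs(P[...,1]+.1)<.06)&(P[...,0]>.64)]
if len(b): print('stop x',np.percentile(b[:,0],1),len(b))
E
python3 pal.py
```

```text
[ 0.4387 -0.1062 -0.0083] [-6.921  -1.3197  4.0019] yaw 2.1703724920499954
pallet 66337 ((501.4533386230469, -103.60719299316406), (95.37435150146484, 147.7819061279297), 1.8150464296340942)
x 0.58 railR in None railL in None
x 0.6 railR in None railL in None
x 0.62 railR in None railL in None
x 0.64 railR in None railL in None
x 0.655 railR in None railL in None
```

The pallet follows the pusher: yaw ≈2°, centre y≈−0.1036. I continue the same way.

Emit:
apply_moves(series=[[3.7,-0.7,0,0,0,0.53,1],[3.7,-0.7,0,0,0,0.53,1],[3.7,-0.8,0,0,0,0.53,1],[3.7,-0.8,0,0,0,0.53,1],[3.7,-0.8,0,0,0,0.53,1],[0,0,0,0,0,0,1]])

```text
time_s: 15.02
position: [0.4577, -0.1022, -0.0084]
tool_rot: [[1.0, -0.008, -0.001], [-0.008, -1.0, 0.001], [-0.001, -0.001, -1.0]]
ft_force: [-4.3, 2.1, 3.1]
grip_width: 0.0856
gripper_force: 2.0
```

```bash
python3 pal.py; python3 - <<'E'
from h import *
import pickle
d=grab('side'); pickle.dump(d,open('s5.pkl','wb')); F=d['frame'].astype(int)
np.set_printoptions(precision=4,suppress=True)
v,u=np.mgrid[:400,:640]
P=(np.stack([(u-d['cx'])/d['f'],-(v-d['cy'])/d['f'],-np.ones(u.shape)],-1)*d['z_map'][...,None])@d['R'].T+d['t']
m=(P[...,2]>.008)&(P[...,0]>.53)&(P[...,0]<.67)&(P[...,1]<.0)&(P[...,1]>-.22)&(P[...,2]<.03)
print(m.sum())
E
```

```text
[ 0.4577 -0.1022 -0.0084] [-4.2816  2.1247  3.0567] yaw -0.46890177157512586
pallet 66605 ((519.3848266601562, -102.66531372070312), (147.83497619628906, 98.41819763183594), 89.53605651855469)
x 0.58 railR in None railL in None
x 0.6 railR in None railL in None
x 0.62 railR in None railL in None
x 0.64 railR in None railL in None
x 0.655 railR in None railL in None
821
```

Emit:
apply_moves(series=[[4,0,0,0,0,0,1],[4,0,0,0,0,0,1],[4,0,0,0,0,0,1],[4,0,0,0,0,0,1],[4,0,0,0,0,0,1]])

```text
time_s: 15.75
position: [0.4787, -0.1027, -0.0084]
tool_rot: [[1.0, -0.008, 0.0], [-0.008, -1.0, -0.0], [0.0, 0.0, -1.0]]
ft_force: [-3.5, 0.7, -1.1]
grip_width: 0.0857
gripper_force: 1.6
```

```bash
python3 pal.py
```

```text
[ 0.4787 -0.1027 -0.0084] [-3.5352  0.7265 -1.11  ] yaw -0.471231192752317
pallet 67535 ((540.4044189453125, -103.84832763671875), (149.64633178710938, 98.19750213623047), 89.50176239013672)
x 0.58 railR in -0.16275288719369863 railL in -0.027644284990673756
x 0.6 railR in None railL in None
x 0.62 railR in None railL in None
x 0.64 railR in None railL in None
x 0.655 railR in None railL in None
```

Entering freely with ~3.5 N of force. I keep pushing.

Emit:
apply_moves(series=[[4,0,0,0,0,0,1],[4,0,0,0,0,0,1],[4,0,0,0,0,0,1],[4,0,0,0,0,0,1],[4,0,0,0,0,0,1],[4,0,0,0,0,0,1]])

```text
time_s: 16.55
position: [0.5025, -0.1029, -0.0083]
tool_rot: [[1.0, -0.008, -0.0], [-0.008, -1.0, 0.0], [-0.0, -0.0, -1.0]]
ft_force: [-3.2, -0.2, -0.4]
grip_width: 0.0854
gripper_force: 1.8
```

Emit:
apply_moves(series=[[4,0,0,0,0,0,1],[4,0,0,0,0,0,1],[4,0,0,0,0,0,1],[4,0,0,0,0,0,1],[4,0,0,0,0,0,1],[4,0,0,0,0,0,1]])

```text
time_s: 17.3
position: [0.5265, -0.1031, -0.0083]
tool_rot: [[1.0, -0.008, 0.0], [-0.008, -1.0, 0.0], [0.0, -0.0, -1.0]]
ft_force: [-3.0, -0.7, 0.3]
grip_width: 0.0853
gripper_force: 1.9
```

```bash
python3 pal.py
```

```text
[ 0.5265 -0.1031 -0.0083] [-2.9788 -0.7207  0.3179] yaw -0.47435159892614176
pallet 73247 ((588.3750610351562, -103.92707824707031), (148.27487182617188, 98.2713394165039), 89.70570373535156)
x 0.58 railR in -0.1630840194149321 railL in -0.027544576678930288
x 0.6 railR in -0.16310626426915736 railL in -0.02763438077652884
x 0.62 railR in -0.16310183180571747 railL in -0.02770425170128249
x 0.64 railR in -0.17950487995237707 railL in -0.027945136296301784
x 0.655 railR in None railL in None
```

Emit:
apply_moves(series=[[4,0,0,0,0,0,1],[4,0,0,0,0,0,1],[4,0,0,0,0,0,1],[3,0,0,0,0,0,1],[3,0,0,0,0,0,1],[2,0,0,0,0,0,1],[1,0,0,0,0,0,1],[1,0,0,0,0,0,1]])

```text
time_s: 18.35
position: [0.5482, -0.1032, -0.0083]
tool_rot: [[1.0, -0.008, -0.0], [-0.008, -1.0, 0.0], [-0.0, -0.0, -1.0]]
ft_force: [-4.8, 0.1, 2.3]
grip_width: 0.0852
gripper_force: 2.4
```

```bash
python3 pal.py
```

```text
[ 0.5482 -0.1032 -0.0083] [-4.7565  0.1292  2.2744] yaw -0.474983730487678
pallet 73303 ((609.9150390625, -103.49678039550781), (148.17132568359375, 98.35614013671875), 89.55057525634766)
x 0.58 railR in -0.1633637075180231 railL in -0.02703921454338007
x 0.6 railR in -0.16325028566465244 railL in -0.02728097146215848
x 0.62 railR in -0.16324910586841426 railL in -0.027538767876629316
x 0.64 railR in -0.16324345880232857 railL in -0.028125585575275683
x 0.655 railR in -0.17903765976058292 railL in -0.028092804568713756
```

About 9 mm left; now 1 mm rows, watching the force.

Emit:
apply_moves(series=[[1,0,0,0,0,0,1],[1,0,0,0,0,0,1],[1,0,0,0,0,0,1],[1,0,0,0,0,0,1],[1,0,0,0,0,0,1],[1,0,0,0,0,0,1]])

```text
time_s: 19.15
position: [0.5543, -0.1033, -0.0083]
tool_rot: [[1.0, -0.008, -0.0], [-0.008, -1.0, 0.0], [-0.0, -0.0, -1.0]]
ft_force: [-4.5, 0.4, 1.6]
grip_width: 0.0854
gripper_force: 2.5
```

Emit:
apply_moves(series=[[0.7,0,0,0,0,0,1],[0.7,0,0,0,0,0,1]])

```text
time_s: 19.4
position: [0.5557, -0.1033, -0.0083]
tool_rot: [[1.0, -0.008, -0.0], [-0.008, -1.0, 0.0], [-0.0, -0.0, -1.0]]
ft_force: [-5.3, 0.2, 1.8]
grip_width: 0.0855
gripper_force: 2.5
```

Emit:
apply_moves(series=[[0.5,0,0,0,0,0,1],[0.5,0,0,0,0,0,1]])

```text
time_s: 19.65
position: [0.5567, -0.1033, -0.0083]
tool_rot: [[1.0, -0.008, -0.0], [-0.008, -1.0, 0.0], [-0.0, -0.0, -1.0]]
ft_force: [-5.4, -0.2, 2.6]
grip_width: 0.0853
gripper_force: 2.5
```

Emit:
apply_moves(series=[[0.5,0,0,0,0,0,1],[0.5,0,0,0,0,0,1]])

```text
time_s: 19.9
position: [0.5577, -0.1034, -0.0083]
tool_rot: [[1.0, -0.008, 0.0], [-0.008, -1.0, -0.0], [0.0, 0.0, -1.0]]
ft_force: [-4.1, 0.7, 2.0]
grip_width: 0.0856
gripper_force: 2.5
```

Emit:
apply_moves(series=[[0.5,0,0,0,0,0,1],[0.5,0,0,0,0,0,1]])

```text
time_s: 20.15
position: [0.5586, -0.1034, -0.0083]
tool_rot: [[1.0, -0.008, -0.0], [-0.008, -1.0, 0.0], [-0.0, -0.0, -1.0]]
ft_force: [-4.6, -0.2, 2.4]
grip_width: 0.0852
gripper_force: 2.5
```

```bash
python3 pal.py
```

```text
[ 0.5586 -0.1034 -0.0083] [-4.5675 -0.1806  2.4203] yaw -0.4762745682720468
pallet 73148 ((620.5592651367188, -103.82929992675781), (148.19407653808594, 98.27464294433594), 89.78314971923828)
x 0.58 railR in -0.16359513158699004 railL in -0.027158031329120286
x 0.6 railR in -0.1634118949534823 railL in -0.027359136958230182
x 0.62 railR in -0.163395117547951 railL in -0.027861467825170794
x 0.64 railR in -0.16336338060323455 railL in -0.028435558414274864
x 0.655 railR in -0.1633933347075104 railL in -0.028341828894405938
stop x 0.6505574639721474 1
```

Emit:
apply_moves(series=[[0.5,0,0,0,0,0,1],[0.5,0,0,0,0,0,1]])

```text
time_s: 20.45
position: [0.5596, -0.1033, -0.0083]
tool_rot: [[1.0, -0.008, -0.0], [-0.008, -1.0, 0.0], [-0.0, -0.0, -1.0]]
ft_force: [-4.8, -0.4, 2.2]
grip_width: 0.0854
gripper_force: 2.5
```

Emit:
apply_moves(series=[[0.5,0,0,0,0,0,1],[0.5,0,0,0,0,0,1]])

```text
time_s: 20.7
position: [0.5601, -0.1034, -0.0083]
tool_rot: [[1.0, -0.008, -0.001], [-0.008, -1.0, 0.0], [-0.001, -0.0, -1.0]]
ft_force: [-8.5, -0.5, 5.1]
grip_width: 0.0854
gripper_force: 4.4
```

Emit:
apply_moves(series=[[0.5,0,0,0,0,0,1],[0.3,0,0,0,0,0,1]])

```text
time_s: 20.95
position: [0.5602, -0.1033, -0.0083]
tool_rot: [[1.0, -0.008, -0.003], [-0.008, -1.0, 0.0], [-0.003, -0.0, -1.0]]
ft_force: [-12.3, -0.0, 7.4]
grip_width: 0.0853
gripper_force: 6.0
```

```bash
python3 - <<'E'
from h import *
np.set_printoptions(precision=3,suppress=True)
s=telemetry.observe(); print(s['wrist_torque'],s['ft_force'],s['position'])
E
```

```text
[-0.288  1.726 -0.064] [-12.349  -0.049   7.424] [ 0.56  -0.103 -0.008]
```

Emit:
apply_moves(series=[[0,0,0,0,0,0.3,1],[0,0,0,0,0,0,1]])

```text
time_s: 21.2
position: [0.5601, -0.1032, -0.0084]
tool_rot: [[1.0, -0.012, -0.003], [-0.012, -1.0, 0.0], [-0.003, -0.0, -1.0]]
ft_force: [-10.6, -0.6, 6.5]
grip_width: 0.0852
gripper_force: 5.3
```

```bash
python3 - <<'E'
from h import *
np.set_printoptions(precision=3,suppress=True)
s=telemetry.observe(); print(s['wrist_torque'],s['ft_force'],s['position'],s['tool_rot'][1])
E
```

```text
[0.109 1.583 0.543] [-10.643  -0.62    6.54 ] [ 0.56  -0.103 -0.008] [-0.012 -1.     0.   ]
```

Emit:
apply_moves(series=[[0,0,0,0,0,-0.6,1],[0,0,0,0,0,0,1]])

```text
time_s: 21.45
position: [0.56, -0.1033, -0.0085]
tool_rot: [[1.0, -0.004, -0.003], [-0.004, -1.0, 0.001], [-0.003, -0.001, -1.0]]
ft_force: [-11.2, -1.5, 4.9]
grip_width: 0.0857
gripper_force: 5.5
```

```bash
python3 - <<'E'
from h import *
np.set_printoptions(precision=3,suppress=True)
s=telemetry.observe(); print(s['wrist_torque'],s['ft_force'],s['position'],s['tool_rot'][1])
E
```

```text
[-0.392  1.622 -0.507] [-11.17   -1.466   4.894] [ 0.56  -0.103 -0.008] [-0.004 -1.     0.001]
```

The torque is symmetric about yaw −0.47°, so the pallet sits flush on the stop. I back off, rise, and check from above.

Emit:
apply_moves(series=[[0,0,0,0,0,0.3,1],[0,0,0,0,0,0,1],[-2,0,0,0,0,0,1],[-6,0,0,0,0,0,1],[-15,0,0,0,0,0,1],[0,0,-30,0,0,0,1],[0,0,-60,0,0,0,1],[30,-28,-50,0,0,0,1],[50,-50,-30,0,0,0,1],[0,0,0,0,0,0,1],[0,0,0,0,0,0,1]])

```text
time_s: 22.82
position: [0.6082, -0.0361, 0.1538]
tool_rot: [[1.0, -0.008, -0.001], [-0.008, -1.0, 0.0], [-0.001, -0.0, -1.0]]
ft_force: [0.3, -0.8, -0.2]
grip_width: 0.0853
gripper_force: 0.0
```

```bash
python3 - <<'E'
from h import *
np.set_printoptions(precision=4,suppress=True)
d=grab('wrist'); s=d['s']; F=d['frame'].astype(float); print(s['position'],d['t'],proj(d,[.7055,-.019,.036]))
u0,v0=[int(round(a)) for a in proj(d,[.7055,-.019,.036])]
for v in range(v0-18,v0+16):
    uu=np.arange(u0-15,u0+16); r=F[v,u0-15:u0+16]; sat=r[:,0]-r[:,2]
    for n,m in(('red',(sat>60)&(r[:,1]<90)&(r[:,0]>140)),('or',(sat>60)&(r[:,1]>=95)&(r[:,0]>160))):
        if m.sum()>1: print(v,n,m.sum(),round(atz(d,(uu*m).sum()/m.sum(),v,.036)[1]*1e3,2),end=' | ')
print()
v,u=np.mgrid[:400,:640]
P=(np.stack([(u-d['cx'])/d['f'],-(v-d['cy'])/d['f'],-np.ones(u.shape)],-1)*d['z_map'][...,None])@d['R'].T+d['t']
m=(P[...,2]>.008)&(P[...,2]<.021)&(P[...,0]>.55)&(P[...,0]<.68)&(P[...,1]>-.178)&(P[...,1]<-.03)
q=P[m];print('pallet',len(q),cv2.minAreaRect((q[:,:2]*1000).astype(np.float32)))
E
```

```text
[ 0.6082 -0.0361  0.1538] [ 0.6911 -0.0359  0.2961] (np.float64(302.4243421810859), np.float64(74.38846362355326))
56 red 13 -19.07 | 57 red 11 -19.05 | 58 red 6 -19.41 | 59 red 3 -19.01 | 59 or 2 -19.01 | 60 red 2 -19.37 | 60 or 3 -18.73 | 61 red 2 -19.35 | 61 or 3 -18.7 | 62 red 2 -19.33 | 62 or 3 -18.68 | 63 red 3 -18.92 | 63 or 2 -18.92 | 64 red 3 -18.9 | 65 red 3 -18.87 | 66 red 3 -18.85 | 67 red 3 -18.83 | 68 red 3 -18.81 | 68 or 2 -18.81 | 69 red 3 -18.79 | 70 red 2 -19.16 | 71 or 3 -18.74 | 72 or 4 -19.11 | 73 or 4 -19.09 | 74 or 4 -19.07 | 75 or 4 -19.05 | 76 or 4 -19.02 | 77 or 3 -18.61 | 78 or 3 -18.59 | 79 or 3 -18.56 | 80 or 3 -18.54 | 81 or 3 -18.52 | 82 or 3 -18.49 | 83 or 3 -18.47 | 84 or 4 -18.85 | 85 or 2 -18.82 | 
pallet 13746 ((620.198486328125, -103.3929214477539), (147.17584228515625, 96.60315704345703), 89.61165618896484)
```

```bash
python3 -c "
from rig import env
print(env.close_job())"
```

```text
the job is handed in; nothing more can be done
None
```

The job is handed in at about 23 s: the orange pointer measured within about 0.3 mm of the red mark, the pallet was slid in flat and sits square against the stop (about 12 N at the end), and the arm stayed clear of the bystanders, though I took no final picture of them.

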